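# Fit the weighing pan and hold a roll over it with tongs

### The job

Get the portion scale ready and offer it a roll: seat the blue weighing pan fully home on the scale's two pegs and let go of it. Then pick up the sprung tongs, close them on the dark bread roll without touching the bread with your fingers, and carry it to the scale; finish while still holding it there with the tongs, still and clear above the middle of the pan (roughly 5 cm between roll and rim). Leave the pale roll, the ramekin and the shaker where they stand.

Things in the scene. Friction and masses are not known exactly. Their poses are not given: they have to be found in the camera images.
- scale: Fixed portion scale with a white housing 190 (x) x 170 (y) mm, top at 36 mm, and a grey weighing platform 84 (x) x 160 (y) mm on top of it whose surface is 46 mm above the bench. Origin: centre of the housing's underside, on the bench; z up. The display and keys are on the -x side.
- scale_seat (a point): Middle of the scale's weighing platform, on its surface, 46 mm above the bench (15 mm along +x from the scale's centre). Two brass pegs stand on the platform 45 mm either way along this frame's y axis: 10 mm diameter, 9 mm tall, the upper 4 mm tapering to 5 mm diameter. z up.
- pan_center (a point): Loose blue trough-shaped pan, open above, 62 (x) x 150 (y) x 46 mm high, about 0.18 kg, upright on the bench at the start. Point: its centre, 23 mm above its underside. Underneath, 45 mm either way along y, are two sockets 14 mm wide, 10 mm deep. Home, it lies flat on the platform, centre over scale_seat, y along the seat's y, either way round. Grip it across its 62 mm width.
- tongs_grip (a point): Steel spring tongs, 230 mm long, 0.12 kg, level on a white rest. Point: midway between the two black grips (50 mm long, 24 tall; 54 mm over their outsides when open), half-way up, 42 mm above the bench at the start. x points to the tips, z up; hinge 105 mm behind (-x). The frame turns with the -y arm. Squeeze the grips together across y.
- rest: Fixed white tongs rest: base plate 6 mm thick, 210 x 120 mm, with two cross bars 30 mm high under the tongs, 65 mm before and behind its origin (which lies below the grips, on the bench; x forward, z up). Between the bars the space beside and under the grips is free down to the plate.
- tongs_bite (a point): Midway between the open tongs' tip pads, 110 mm ahead (+x) of tongs_grip, same height and frame. Pads 34 mm long (x), 34 mm tall (17 mm up and down from here), gap about 76 mm when open. A spring opens the tongs: the grips take 4 N to begin closing, 9 N on a roll; each mm of squeeze at the grips closes the tips by 2 mm. Squeezed 3 to 4 mm they can be carried, still open.
- board: Fixed wooden bread board 100 (x) x 240 (y) mm, top surface 30 mm above the bench, on which the two rolls stand about 130 mm apart along y. Origin: centre of its underside, on the bench; z up. Its -x side faces the robot and the space before it is free.
- dark_roll_center (a point): The dark brown round bread roll (firm, to be taken): 52 mm diameter at its widest (about 20 mm up), 46 mm high, flat underside, about 60 g. This point: its centre, 23 mm above its underside.
- pale_roll_center (a point): The pale golden bread roll of the same size (to be left alone). This point: its centre.
- ramekin: Small white bowl, 76 mm across, 45 mm high (to be left alone). Origin: centre of its underside.
- shaker: Metal shaker, 48 mm across, 82 mm high (to be left alone). Origin: centre of its underside.

How it is judged:
By the outcome, as a careful person would: the job done as asked, in the order asked, and still so for the second after the job is handed in, while the arm keeps its last pose, push and grip.
It also fails if it takes over 64 s, if anything falls off the work surface, if the arm or the gripper's body presses on something with over 40 N, if the wrist force passes 120 N, or if a joint passes its speed limit or range.

### The arm

A 7-joint arm with a two-finger parallel gripper is mounted at the origin on the work surface. World frame = base frame: x ahead of the robot, y to its left, z up, the work surface at z = 0. Lengths are in m, angles in rad, forces in N, time in s.
With the tool pointing down it reaches from about 0.4 to 0.85 m from the base axis. Payload 10.4 kg.
Tool frame: the origin (TCP) lies at the very end of the fingers, on their centre line; the grasp point (between the pads) lies 19 mm behind it; x points along the fingers, y is the direction in which the jaws open and shut, and the axes are right-handed (so a half turn about x gives the same grasp; the last joint's range is limited). The gripper opens to 87 mm and grips with 3 to 60 N. Pads are 19 mm wide; open, the fingers measure 117 mm over their backs; the gripper's body (75 mm by 190 mm) begins 51 mm behind the grasp point.
Start: joints at [1.282, 0.332, -0.065, 1.46, 0.022, 1.35, -0.088], TCP at [0.164, -0.603, 0.223] pointing down, gripper open.
Joint ranges: [-2.6, 2.6], [-0.5, 2.12], [-1.47, 1.34], [0.16, 2.42], [-1.27, 4.41], [0.06, 2.06], [-2.6, 2.6]. Speed limits (rad/s): [2.22, 2.22, 2.79, 2.79, 3.14, 3.14, 3.14].

### API

Orientations are given as a 3x3 rotation matrix whose columns are the frame's x, y, z axes.
In Python, from station import env gives the robot as it stands.
- The arm moves only by the tool drive_tool, never from a script. Its argument "commands" is a list that holds one entry, the list of rows, each a list of 5 numbers: the closure in counts, from 0 (fully open) to 255 (shut), then the shift along the tool's x, y, z in cm, then the turn about the tool's x in degrees. A call has 1 to 12 rows; each row shifts and turns the commanded pose from where the row before left it, along the tool's axes as they then stand; what a row does not reach is not made up. A row lasts 1/12 s, in which the tool goes at most 41.7 mm and 7.16 degrees, less where a joint would pass 70% of its speed; a pose out of reach is approached as far as the arm can. A call with a gripper value outside its range is refused whole. The fingers move at their own pace and stop on an object; the grip force is fixed at half the most. Time passes only in rows, so rows that do not move let the fingers close. It gives the time, the measured TCP pose, the force and the opening at its end, in the units of the state.
- env.get_state(): the state, without advancing time (a new reading comes with each control period).
- env.capture(name): name is "scene" or "top" or "wrist"; returns a dict with "pixels" (384x512x3 uint8, blue, green, red), "range_z" (384x512 float32, m along the optical axis (not along the pixel's ray), 0 where there is no reading), "mtx" (3x3 intrinsics, pixels), "k1" (the pictures are not rectified: a ray, as slopes to the right and down, at radius r is drawn at 1 + k1 r^2 times it, then the intrinsics apply), "cam_to_world" (4x4, takes a point from camera to world coordinates). Camera axes: x right, y up, looking along -z (the intrinsics and any distortion apply to the point x, -y, -z); pixel columns grow to the right and rows downward; lengths in m; the calibration is good to about 2 mm. A picture is of the moment at which its call begins.
- env.hand_in(): hands the job in, once; it reports no verdict.
The state is a dict: "time_s": time; "q": joint angles; "joint_velocities": joint speeds; "joint_efforts": joint torques, N m; "ee_pos": TCP position; "orientation": TCP orientation; "force": force on the tool from outside, world axes, zero at the start; "moment": the same for the moment, N m; "finger_gap": finger opening in m.
Only numpy, scipy, OpenCV 4.12 (cv2) and the standard library are available. Lean on these libraries where they do the work, as an engineer would, in place of code of your own. Each camera call takes 0.05 s, during which the arm holds its last target.

## Working session

There is one attempt and no reset: what is moved stays moved. The work goes in short steps, Python scripts to look and compute and a tool call to move; the robot and the scene stay as the last step left them, time stands still between calls to the robot, and variables do not carry over. Pictures are saved under pics/ and viewed, and the job is handed in when it is done.

Besides the shell and the picture viewer there is one more tool, called after "Request:" as name(argument=value, ...) on one line, values as JSON. drive_tool: Moves the arm, as the interface text tells. Its arguments: {"type":"object","properties":{"commands":{"type":"array","items":{"type":"array","items":{"type":"array","items":{"type":"number"}}}}},"required":["commands"]}

```bash
ls; mkdir -p pics
cat > h.py <<'E'
import numpy as np, cv2
from station import env
def cap(n,f=None):
    c=env.capture(n)
    if f: cv2.imwrite('pics/'+f,c['pixels'])
    np.savez('last_'+n+'.npz',**c)
    return c
def load(n):
    return dict(np.load('last_'+n+'.npz'))
def rays(c,uv):
    uv=np.asarray(uv,float).reshape(-1,1,2)
    K=np.array(c['mtx'],float)
    p=cv2.undistortPoints(uv,K,np.array([float(c['k1']),0,0,0,0])).reshape(-1,2)
    d=np.c_[p[:,0],-p[:,1],-np.ones(len(p))]
    T=np.array(c['cam_to_world'])
    return T[:3,3],d@T[:3,:3].T
def onz(c,uv,z):
    o,d=rays(c,uv)
    return o+d*((z-o[2])/d[:,2])[:,None]
def cloud(c):
    h,w=c['range_z'].shape
    u,v=np.meshgrid(np.arange(w),np.arange(h))
    o,d=rays(c,np.c_[u.ravel(),v.ravel()])
    P=o+d*np.asarray(c['range_z']).reshape(-1,1)
    return P.reshape(h,w,3)
E
python3 - <<'E'
from h import *
np.set_printoptions(precision=4,suppress=True)
for n in ("scene","top","wrist"):
    c=cap(n,n+'0.png'); print(n,c['mtx'].tolist(),c['k1']);print(c['cam_to_world'])
print(env.get_state())
E
```

```text
pics
scene [[356.26848961106197, 0.0, 256.20270214041506], [0.0, 356.26848961106197, 190.51132875466269], [0.0, 0.0, 1.0]] -0.08771091799137214
[[-0.2966 -0.7617  0.5761  1.0889]
 [ 0.955  -0.2365  0.179   0.175 ]
 [-0.0001  0.6032  0.7976  0.7319]
 [ 0.      0.      0.      1.    ]]
top [[456.03452667677357, 0.0, 256.3862988559341], [0.0, 456.03452667677357, 190.64745219560564], [0.0, 0.0, 1.0]] -0.17410861564989563
[[ 0.0224  0.9951 -0.0961  0.5013]
 [-0.9997  0.0222 -0.0032 -0.0023]
 [-0.0011  0.0962  0.9954  1.2835]
 [ 0.      0.      0.      1.    ]]
wrist [[285.65135846414717, 0.0, 254.82714755587023], [0.0, 285.65135846414717, 188.3632578294829], [0.0, 0.0, 1.0]] 0.01470210882580079
[[ 0.2626  0.9204  0.2897  0.2441]
 [-0.9649  0.2509  0.0774 -0.5805]
 [-0.0015 -0.2998  0.954   0.3843]
 [ 0.      0.      0.      1.    ]]
{'time_s': 0.15, 'q': array([ 1.2824,  0.3327, -0.0647,  1.4607,  0.0216,  1.3499, -0.0885]), 'joint_velocities': array([-0.0009,  0.    ,  0.001 , -0.0025, -0.0013,  0.0009, -0.0001]), 'joint_efforts': array([  0.0024, -62.3629,   0.0256, -39.0144,  -0.0613,   0.0372,
         0.0001]), 'ee_pos': array([ 0.1641, -0.6028,  0.222 ]), 'orientation': array([[-0.0003,  0.2627, -0.9649],
       [ 0.001 , -0.9649, -0.2627],
       [-1.    , -0.001 ,  0.    ]]), 'force': array([-0.0641,  0.1018, -0.9396]), 'moment': array([-0.032 , -0.0125,  0.02  ]), 'finger_gap': 0.08719236847687437}
```

View pics/top0.png

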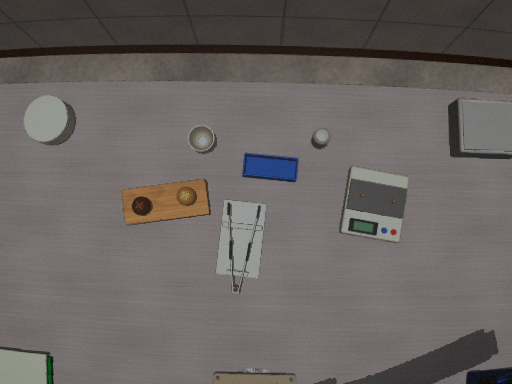

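View pics/scene0.png

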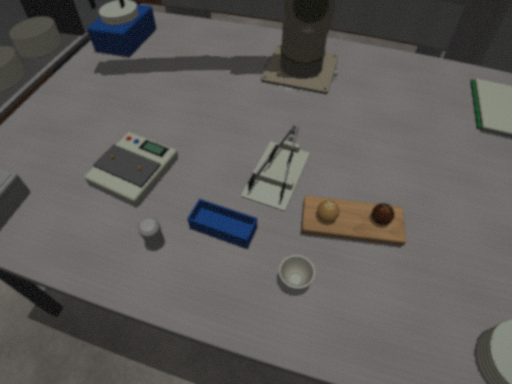

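View pics/wrist0.png

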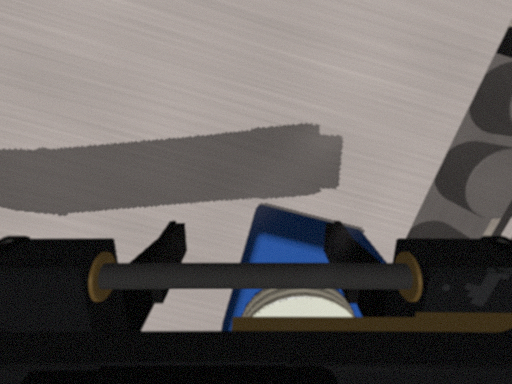

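The top view shows the scale near (376,205), pan (270,167), tongs (240,245), board (166,201) with the dark roll (142,205) and the pale roll (187,196), ramekin (202,138) and shaker (321,137). Next I measure them.

Run:
```python
from h import *
np.set_printoptions(precision=4,suppress=True)
c=load('top'); im=c['pixels']; hsv=cv2.cvtColor(im,cv2.COLOR_BGR2HSV)
P=cloud(c); Z=P[...,2]
def roi(m,u0,v0,u1,v1):
    r=np.zeros(m.shape,bool); r[v0:v1,u0:u1]=1; return m&r
H,S,V=[hsv[...,i].astype(int) for i in range(3)]
def rect(m,z,name):
    k,_=cv2.findContours(m.astype(np.uint8),cv2.RETR_EXTERNAL,cv2.CHAIN_APPROX_NONE)
    k=max(k,key=cv2.contourArea)
    w=onz(c,k.reshape(-1,2),z)[:,:2]
    r=cv2.minAreaRect((w*1000).astype(np.float32)); M=cv2.moments(m.astype(np.uint8),True)
    u=[M['m10']/M['m00'],M['m01']/M['m00']]
    print(name,'rect',r,'centroid',onz(c,[u],z)[0], 'n',m.sum(),'uv',np.array(u), 'z med',np.median(Z[m]),Z[m].max())
rect(roi((H>100)&(H<130)&(S>130),235,145,305,190),0.046,'pan')
rect(roi((Z>0.025)&(Z<0.06),335,160,415,250),0.036,'scale')
rect(roi((Z>0.043)&(Z<0.06)&(V<110),335,160,415,250),0.046,'platform')
rect(roi((H>5)&(H<25)&(S>110),115,170,215,230),0.03,'board')
rect(roi((Z>0.04),115,170,165,230),0.05,'dark')
rect(roi((Z>0.04),165,170,215,230),0.05,'pale')
for n,(a,b,x,y) in dict(pan=(235,145,305,190),tongs=(210,195,275,300),scale=(335,160,415,250),dark=(125,190,160,220)).items():
    s=im[b:y,a:x]; f=min(800/(x-a),600/(y-b)); f=int(f)
    cv2.imwrite(f'pics/crop_{n}.png',cv2.resize(s,None,fx=f,fy=f,interpolation=cv2.INTER_CUBIC)); print(n,f)
```

```text
pan rect ((688.4669189453125, -33.71965026855469), (148.54058837890625, 63.0001335144043), 85.2572250366211) centroid [ 0.6873 -0.0342  0.046 ] n 1137 uv [270.0361 166.7916] z med 0.012996616052908694 1.2835113850357749
scale rect ((592.7025146484375, -326.48779296875), (171.34646606445312, 191.5797882080078), 80.82263946533203) centroid [ 0.5922 -0.3257  0.036 ] n 4085 uv [374.1936 203.8543] z med 0.03866288073145574 0.055830923196941384
platform rect ((607.5004272460938, -330.2418212890625), (160.40138244628906, 85.22136688232422), 80.91117095947266) centroid [ 0.6071 -0.3302  0.046 ] n 1457 uv [376.7145 198.2684] z med 0.045870341852749075 0.055830923196941384
board rect ((586.2288818359375, 255.180419921875), (98.64822387695312, 238.1987762451172), 8.762758255004883) centroid [0.5862 0.2538 0.03  ] n 2905 uv [165.3232 201.5945] z med 0.029467332983454275 1.2835113850357749
dark rect ((572.933837890625, 317.31085205078125), (50.88533020019531, 50.21238327026367), 21.08708953857422) centroid [0.5729 0.3166 0.05  ] n 293 uv [141.1672 205.3447] z med 0.0679152944779644 1.2835113850357749
pale rect ((601.4867553710938, 196.05650329589844), (49.40056228637695, 49.53766632080078), 1.9974855184555054) centroid [0.6028 0.1952 0.05  ] n 294 uv [185.3197 195.4864] z med 0.06783038559380383 1.2835113850357749
pan 11
tongs 5
scale 6
dark 20
```

Run:
```python
import cv2,numpy as np
a=[cv2.imread(f'pics/crop_{n}.png') for n in ('tongs','scale')]
a=[cv2.resize(i,(int(i.shape[1]*500/i.shape[0]),500)) for i in a]
print([i.shape for i in a])
i=np.hstack(a); i=np.clip(i.astype(float)*1.6,0,255).astype(np.uint8); cv2.imwrite('pics/cc.png',i); print(i.shape)
```

```text
[(500, 309, 3), (500, 444, 3)]
(500, 753, 3)
```

View pics/cc.png

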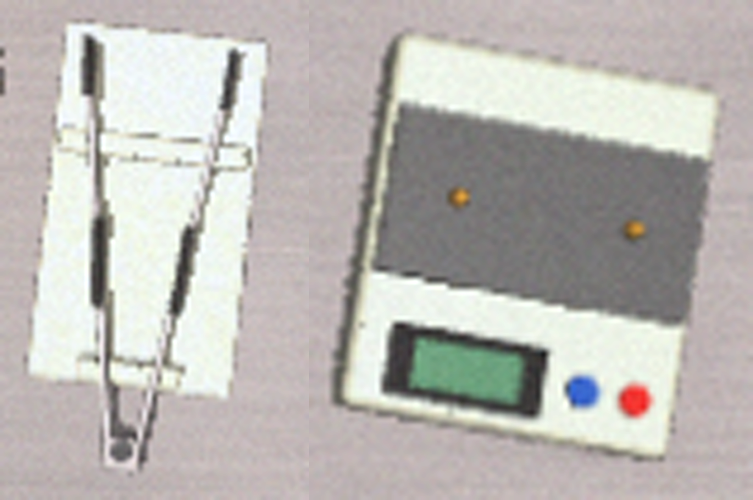

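Run:
```python
from h import *
np.set_printoptions(precision=4,suppress=True)
def go(name,rois,z):
    c=load(name); im=c['pixels']; hsv=cv2.cvtColor(im,cv2.COLOR_BGR2HSV)
    H,S,V=[hsv[...,i].astype(int) for i in range(3)]
    for (n,f,(a,b,x,y),z) in rois:
        m=np.zeros(H.shape,np.uint8); m[b:y,a:x]=f(H,S,V)[b:y,a:x]
        k,l,st,ce=cv2.connectedComponentsWithStats(m)
        for i in range(1,k):
            if st[i,4]>5: 
                print(name,n,st[i],ce[i],onz(c,[ce[i]],z)[0])
go('top',[('pegs',lambda H,S,V:(H>5)&(H<25)&(S>140),(345,180,405,220),.053),
 ('grips',lambda H,S,V:(V<70),(222,236,258,266),.052),
 ('pads',lambda H,S,V:(V<70),(222,198,268,220),.057),
 ('hinge',lambda H,S,V:(V<110),(228,283,246,296),.05),
 ('shaker',lambda H,S,V:(V>0),(312,127,330,147),.05),
 ],0)
go('scene',[('pegs',lambda H,S,V:(H>5)&(H<25)&(S>120),(85,140,180,200),.053),
 ('grips',lambda H,S,V:(V<70),(255,145,300,180),.052),
 ('pads',lambda H,S,V:(V<70),(243,170,295,210),.057)],0)
im=load('scene')['pixels'][120:215,240:315]; cv2.imwrite('pics/s1.png',cv2.resize(im,None,fx=6,fy=6,interpolation=cv2.INTER_CUBIC))
```

```text
top pegs [361 194   3   3   7] [361.7143 195.    ] [ 0.6146 -0.2864  0.053 ]
top pegs [392 200   3   3   6] [393.1667 200.8333] [ 0.6004 -0.3748  0.053 ]
top grips [229 240   3  19  45] [230.2444 250.    ] [0.4583 0.0684 0.052 ]
top grips [246 243   5  18  43] [247.9535 251.6047] [0.4552 0.0207 0.052 ]
top pads [228 203   3  12  25] [228.56 208.4 ] [0.57   0.0756 0.057 ]
top pads [256 206   4  12  24] [257.9167 211.5   ] [ 0.5635 -0.0037  0.057 ]
top hinge [233 283  10  11  62] [236.7258 287.129 ] [0.359  0.0487 0.05  ]
top hinge [231 284   1   8   8] [231.  287.5] [0.3576 0.064  0.05  ]
top shaker [312 127  18  20 360] [320.5 136.5] [ 0.7747 -0.1721  0.05  ]
scene grips [263 145  35  22 146] [279.911  152.3836] [0.4605 0.0445 0.052 ]
scene grips [255 172  14   8  41] [259.1707 176.8537] [0.5554 0.0169 0.052 ]
scene pads [248 172  43  27 204] [266.1324 182.451 ] [0.571  0.0392 0.057 ]
```

View pics/s1.png

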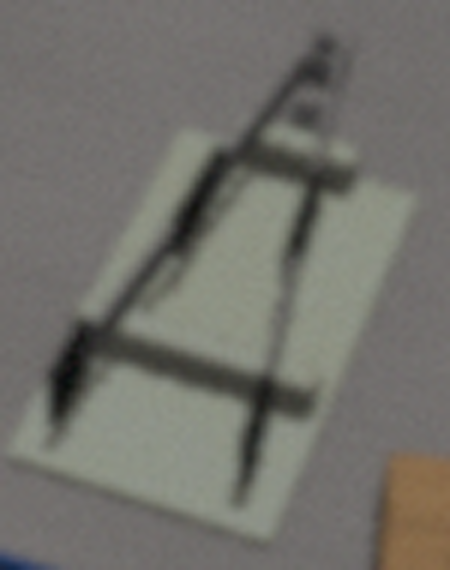

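Request:
drive_tool(commands=[[[0, 0, 0, 0, -7], [0, 0, 0, 0, -7], [0, 0, 0, 0, -7], [0, 0, 0, 0, -7], [0, 0, 0, 0, -7], [0, 0, 0, 0, -7], [0, 0, 0, 0, -7], [0, 0, 0, 0, -7], [0, 0, 0, 0, -7], [0, 0, 0, 0, -7]]])

```text
time_s: 0.98
ee_pos: [0.1641, -0.6029, 0.2222]
orientation: [[-0.0, 0.997, -0.077], [0.001, -0.077, -0.997], [-1.0, -0.0, -0.001]]
force: [0.3, 0.8, -0.9]
finger_gap: 0.087
```

```bash
cat >> h.py <<'E'
np.set_printoptions(precision=4,suppress=True)
def st():
    s=env.get_state(); R=s['orientation']
    print('t',round(s['time_s'],2),'p',s['ee_pos'],'yaw_y',round(np.degrees(np.arctan2(R[1,1],R[0,1])),2),'x',R[:,0],'F',s['force'],'gap',round(s['finger_gap'],4)); return s
def delta(target):
    s=st(); d=s['orientation'].T@(np.array(target)-s['ee_pos'])*100; print('tool cm',d); return d
E
python3 -c "
from h import *
delta([.688,-.034,.16])"
```

```text
t 0.98 p [ 0.1641 -0.6029  0.2222] yaw_y -4.43 x [-0.0002  0.0005 -1.    ] F [ 0.2979  0.8114 -0.8641] gap 0.087
tool cm [  6.2445  47.8429 -60.7591]
```

Request:
drive_tool(commands=[[[0, 0, 2.39, -3.04, 0], [0, 0, 2.39, -3.04, 0], [0, 0, 2.39, -3.04, 0], [0, 0, 2.39, -3.04, 0], [0, 0, 2.39, -3.04, 0], [0, 0, 2.39, -3.04, 0], [0, 0, 2.39, -3.04, 0], [0, 0, 2.39, -3.04, 0], [0, 0, 2.39, -3.04, 0], [0, 0, 2.39, -3.04, 0]]])

```text
time_s: 1.82
ee_pos: [0.4285, -0.3184, 0.2226]
orientation: [[-0.0, 0.997, -0.083], [-0.0, -0.083, -0.997], [-1.0, -0.0, 0.0]]
force: [0.2, -0.8, 0.1]
finger_gap: 0.0872
```

Request:
drive_tool(commands=[[[0, 0, 2.39, -3.04, 0], [0, 0, 2.39, -3.04, 0], [0, 0, 2.39, -3.04, 0], [0, 0, 2.39, -3.04, 0], [0, 0, 2.39, -3.04, 0], [0, 0, 2.39, -3.04, 0], [0, 0, 2.39, -3.04, 0], [0, 0, 2.39, -3.04, 0], [0, 0, 2.39, -3.04, 0], [0, 0, 2.39, -3.04, 0], [0, 0, 0, 0, 0], [0, 0, 0, 0, 0]]])

```text
time_s: 2.82
ee_pos: [0.6915, -0.0336, 0.2212]
orientation: [[-0.002, 0.997, -0.079], [0.002, -0.079, -0.997], [-1.0, -0.002, -0.002]]
force: [0.1, -0.6, -0.4]
finger_gap: 0.0873
```

```bash
python3 -c "
from h import *
delta([.688,-.034,.16]); cap('wrist','w1.png'); cap('top','top1.png')"
```

```text
t 2.82 p [ 0.6915 -0.0336  0.2212] yaw_y -4.52 x [-0.0016  0.0018 -1.    ] F [ 0.118  -0.557  -0.4453] gap 0.0873
tool cm [ 6.1195 -0.3398  0.0729]
```

View pics/w1.png

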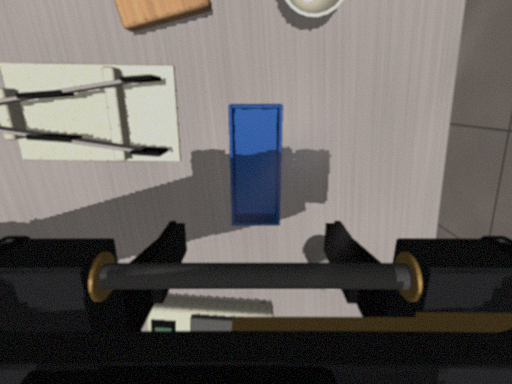

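The pan shows fully, at columns 229–282 and rows 104–226, with the tongs on the left around (90,110). I measure both from here.

Run:
```python
from h import *
c=load('wrist'); im=c['pixels']; hsv=cv2.cvtColor(im,cv2.COLOR_BGR2HSV)
H,S,V=[hsv[...,i].astype(int) for i in range(3)]
print(c['cam_to_world'])
m=np.zeros(H.shape,np.uint8); m[90:235,215:300]=((H>100)&(H<130)&(S>130))[90:235,215:300]
k,_=cv2.findContours(m,cv2.RETR_EXTERNAL,cv2.CHAIN_APPROX_NONE); k=max(k,key=cv2.contourArea)
for z in (.046,):
    w=onz(c,k.reshape(-1,2),z)[:,:2]; r=cv2.minAreaRect((w*1000).astype(np.float32)); print('pan',r)
# tongs
def comp(f,box,z,n):
    a,b,x,y=box; m=np.zeros(H.shape,np.uint8); m[b:y,a:x]=f[b:y,a:x]
    kk,l,s,ce=cv2.connectedComponentsWithStats(m)
    for i in range(1,kk):
        if s[i,4]>20: print(n,s[i],onz(c,[ce[i]],z)[0])
comp(V<60,(20,60,175,160),.054,'dark')
im2=im[50:175,0:200]; cv2.imwrite('pics/w1c.png',cv2.resize(im2,None,fx=4,fy=4,interpolation=cv2.INTER_CUBIC))
```

```text
[[ 0.9969  0.0745  0.0261  0.6987]
 [-0.0789  0.9518  0.2963  0.049 ]
 [-0.0028 -0.2974  0.9547  0.3838]
 [ 0.      0.      0.      1.    ]]
pan ((691.520263671875, -30.42784881591797), (147.26611328125, 59.71393585205078), 85.31401824951172)
dark [119  76  41   7 188] [0.5756 0.0796 0.054 ]
dark [ 20  91  53   8 244] [0.4699 0.0715 0.054 ]
dark [ 27 133  56   8 273] [0.4666 0.026  0.054 ]
dark [130 147  37   8 211] [0.5705 0.002  0.054 ]
```

View pics/w1c.png

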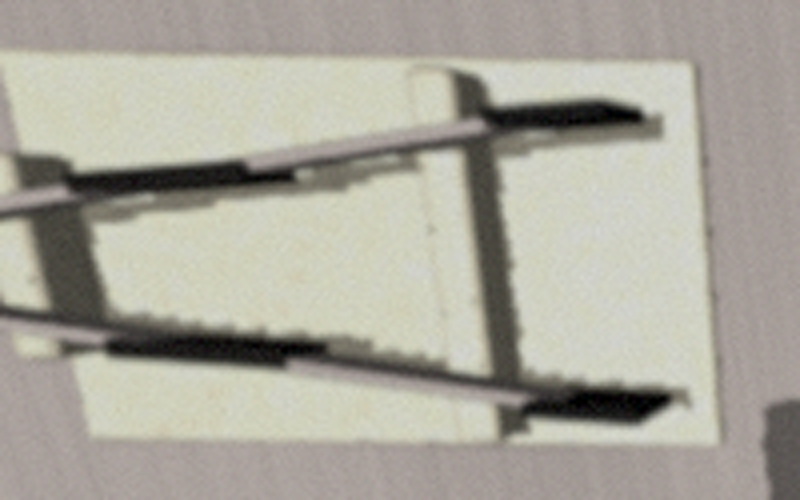

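Request:
drive_tool(commands=[[[0, 3.5, -0.15, 0, 0], [0, 3.5, 0, 0, 0], [0, 3.5, 0, 0, 0], [0, 3.5, 0, 0, 0], [0, 3, 0, 0, 0], [0, 1.5, 0, 0, 0], [0, 1, 0, 0, 0], [0, 1, 0, 0, 0], [0, 0, 0, 0, 0], [0, 0, 0, 0, 0]]])

```text
time_s: 3.75
ee_pos: [0.6903, -0.037, 0.0187]
orientation: [[0.001, 0.997, -0.083], [-0.0, -0.083, -0.997], [-1.0, 0.001, 0.0]]
force: [0.4, -0.6, 0.5]
finger_gap: 0.0868
```

Request:
drive_tool(commands=[[[255, 0, 0, 0, 0], [255, 0, 0, 0, 0], [255, 0, 0, 0, 0], [255, 0, 0, 0, 0], [255, 0, 0, 0, 0], [255, 0, 0, 0, 0]]])

```text
time_s: 4.25
ee_pos: [0.6901, -0.0368, 0.0181]
orientation: [[0.001, 0.997, -0.083], [-0.0, -0.083, -0.997], [-1.0, 0.001, 0.0]]
force: [1.1, -1.1, 2.1]
finger_gap: 0.0619
```

```bash
python3 -c "
from h import *
st()"
```

```text
t 4.25 p [ 0.6901 -0.0368  0.0181] yaw_y -4.77 x [ 0.0012 -0.0001 -1.    ] F [ 1.0678 -1.1288  2.1077] gap 0.0619
```

Request:
drive_tool(commands=[[[255, -1, 0, 0, 0], [255, -2, 0, 0, 0], [255, -3, 0, 0, 0], [255, -3, 0, 0, 0], [255, -2, 0, 0, 0], [255, -1, 0, 0, 0], [255, 0, 0, 0, 0], [255, 0, 0, 0, 0], [255, 0, 0, 0, 0]]])

```text
time_s: 5.0
ee_pos: [0.6886, -0.037, 0.1355]
orientation: [[-0.003, 0.997, -0.083], [-0.0, -0.083, -0.997], [-1.0, -0.003, 0.0]]
force: [-0.4, 0.3, -2.7]
finger_gap: 0.0616
```

```bash
python3 -c "
from h import *
delta([.6075,-.3306,.14])
for n in ('top','wrist','scene'): cap(n,n+'2.png')
a=cv2.imread('pics/top2.png')[100:260,200:420];b=cv2.imread('pics/wrist2.png')
a=cv2.resize(a,(400,291),interpolation=cv2.INTER_CUBIC);b=cv2.resize(b,(388,291))
cv2.imwrite('pics/c2.png',np.hstack([a,b]))"
```

```text
t 5.0 p [ 0.6886 -0.037   0.1355] yaw_y -4.77 x [-0.003  -0.0001 -1.    ] F [-0.4436  0.2943 -2.7419] gap 0.0616
tool cm [-0.4249 -5.6404 29.9333]
```

View pics/c2.png

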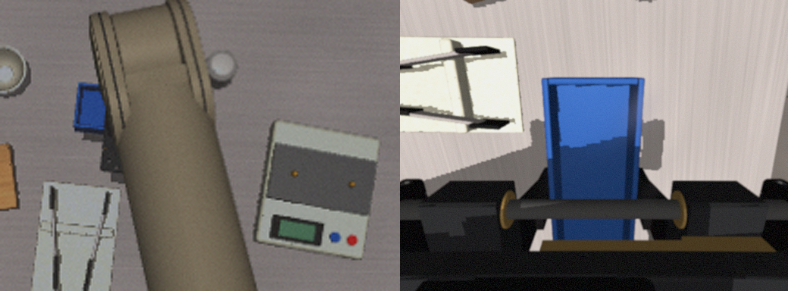

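Request:
drive_tool(commands=[[[255, -1, 0, 0, 2.2], [255, -1, 0, 0, 2.2], [255, -1, -0.7, 1.6, 0], [255, -1, -1.4, 3.2, 0], [255, -1, -1.4, 3.2, 0], [255, -1, -1.4, 3.2, 0], [255, -1, -1.4, 3.2, 0], [255, -0.5, -1.4, 3.2, 0], [255, -0.5, -1.4, 3.2, 0], [255, -0.5, -1.4, 3.2, 0], [255, 0, -1.4, 3.2, 0], [255, 0, -1.4, 3.2, 0]]])

```text
time_s: 6.15
ee_pos: [0.5087, -0.317, 0.2223]
orientation: [[-0.0, 0.987, -0.159], [-0.0, -0.159, -0.987], [-1.0, -0.0, 0.0]]
force: [0.6, -0.9, -2.4]
finger_gap: 0.0617
```

Request:
drive_tool(commands=[[[255, 0, -0.7, 1.5, 0], [255, 0, 0, 0, 0], [255, 0, 0, 0, 0], [255, 0, 0, 0, 0]]])

```text
time_s: 6.48
ee_pos: [0.5011, -0.3282, 0.2221]
orientation: [[-0.0, 0.987, -0.158], [0.001, -0.158, -0.987], [-1.0, -0.0, -0.001]]
force: [-0.1, 0.3, -2.5]
finger_gap: 0.062
```

```bash
python3 -c "
from h import *
delta([.6075,-.3306,.14])
for n in ('top','wrist','scene'): cap(n,n+'3.png')
a=cv2.imread('pics/top3.png')[100:260,200:420];b=cv2.imread('pics/wrist3.png')
a=cv2.resize(a,(288,209),interpolation=cv2.INTER_CUBIC)
z=np.zeros((384,800,3),np.uint8); z[:,:512]=b; z[:209,512:]=a
cv2.imwrite('pics/c3.png',z)"
```

```text
t 6.48 p [ 0.5011 -0.3282  0.2221] yaw_y -9.1 x [-0.0001  0.001  -1.    ] F [-0.1316  0.2909 -2.4821] gap 0.062
tool cm [ 8.2105 10.5506 -1.4421]
```

View pics/c3.png

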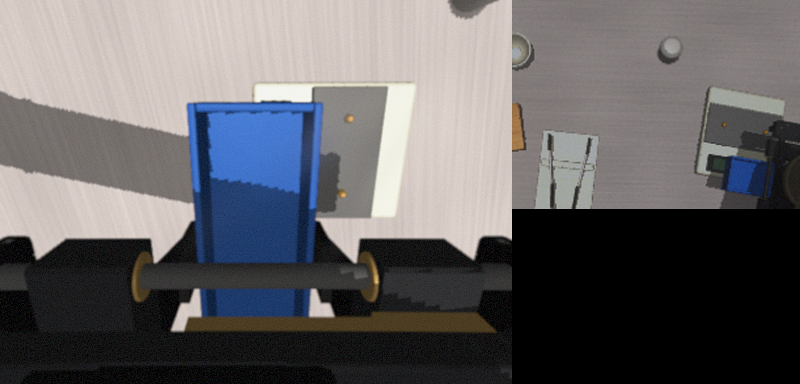

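Pegs are visible at (350,119) and (342,195), and the held pan's far rim is at row 103, columns 189–322.

Run:
```python
from h import *
s=st(); R=s['orientation']; p=s['ee_pos']
def tool(w): return (np.asarray(w)-p)@R*1000
for name,boxp,boxpan in (('wrist',(330,100,365,210),(180,95,330,260)),('top',(345,180,405,220),(340,205,400,260))):
    c=load(name); im=c['pixels']; hsv=cv2.cvtColor(im,cv2.COLOR_BGR2HSV)
    H,S,V=[hsv[...,i].astype(int) for i in range(3)]
    def comp(f,box,z,n,mn=5):
        a,b,x,y=box; m=np.zeros(H.shape,np.uint8); m[b:y,a:x]=f[b:y,a:x]
        kk,l,sx,ce=cv2.connectedComponentsWithStats(m)
        for i in range(1,kk):
            if sx[i,4]>mn: w=onz(c,[ce[i]],z); print(name,n,sx[i],w[0],'tool',tool(w)[0])
    comp((H>5)&(H<25)&(S>130),boxp,.053,'peg')
    a,b,x,y=boxpan; m=np.zeros(H.shape,np.uint8); m[b:y,a:x]=((H>100)&(H<130)&(S>130))[b:y,a:x]
    kk,_=cv2.findContours(m,cv2.RETR_EXTERNAL,cv2.CHAIN_APPROX_NONE); kk=max(kk,key=cv2.contourArea).reshape(-1,2)
    w=onz(c,kk,.250); t=tool(w)
    print(name,'pan uv',kk.min(0),kk.max(0),'tool y',np.percentile(t[:,1],[0,1,99,100]),'tool z',np.percentile(t[:,2],[0,1,2,5,99]))
    e=kk[kk[:,0].argsort()]
# edges
c=load('wrist'); im=c['pixels']
for v in (100,101,102,103,104,105,106): print(v,im[v,255].tolist(),im[v,210].tolist(),im[v,300].tolist())
for v in (110,130): print(v,[ (u,im[v,u].tolist()) for u in range(184,196)]); print([ (u,im[v,u].tolist()) for u in range(314,326)])
P=cloud(c)
for v in (104,106,110): print(v,P[v,255],P[v,210])
```

```text
t 6.63 p [ 0.5014 -0.328   0.2224] yaw_y -9.04 x [ 0.0001  0.0005 -1.    ] F [ 0.6427  0.1198 -2.5595] gap 0.0616
wrist peg [338 190   8   7  35] [ 0.6018 -0.3709  0.053 ] tool [169.3913 105.8639  26.7149]
wrist pan uv [188 102] [322 259] tool y [-31.4193 -31.2515  31.5404  31.965 ] tool z [-81.9503 -81.9488 -81.9469 -81.5208  -1.5067]
top peg [361 194   3   3   7] [ 0.6146 -0.2864  0.053 ] tool [169.4387 105.2394 -58.7509]
top peg [392 200   3   3   8] [ 0.6002 -0.3747  0.053 ] tool [169.3891 104.9588  30.6806]
top pan uv [364 220] [394 249] tool y [-33.191  -33.0783  28.4907  28.5482] tool z [-79.0201 -78.9841 -78.9303 -78.6048 -13.2788]
100 [207, 230, 232] [194, 197, 207] [237, 246, 245]
101 [183, 203, 206] [168, 170, 179] [211, 222, 220]
102 [138, 134, 131] [139, 114, 111] [154, 135, 133]
103 [139, 83, 58] [148, 80, 47] [148, 81, 50]
104 [179, 99, 50] [188, 102, 57] [189, 105, 54]
105 [209, 119, 68] [207, 119, 67] [201, 112, 65]
106 [204, 114, 60] [205, 118, 66] [206, 118, 68]
110 [(184, [196, 203, 214]), (185, [191, 199, 211]), (186, [177, 170, 176]), (187, [178, 133, 124]), (18
[... 491 characters left out ...]
 [199, 207, 220]), (186, [198, 204, 218]), (187, [199, 201, 209]), (188, [188, 161, 157]), (189, [181, 113, 86]), (190, [194, 106, 57]), (191, [201, 112, 60]), (192, [208, 119, 66]), (193, [207, 117, 66]), (194, [201, 114, 63]), (195, [179, 101, 57])]
[(314, [161, 97, 68]), (315, [188, 115, 75]), (316, [205, 124, 84]), (317, [200, 123, 79]), (318, [197, 118, 78]), (319, [190, 114, 75]), (320, [179, 111, 81]), (321, [156, 114, 104]), (322, [139, 130, 127]), (323, [133, 132, 134]), (324, [135, 133, 134]), (325, [135, 136, 138])]
104 [ 0.5143 -0.2479  0.2506] [ 0.4944 -0.2448  0.2513]
106 [ 0.5141 -0.2488  0.2502] [ 0.4941 -0.2456  0.2507]
110 [ 0.5139 -0.2505  0.2512] [ 0.4937 -0.2473  0.2504]
```

Run:
```python
from h import *
s=env.get_state(); R=s['orientation']; p=s['ee_pos']
def tool(w): return (np.asarray(w)-p)@R*1000
c=load('wrist'); im=c['pixels'].astype(int)
for (u,v) in ((350,119),(342,195)):
    b=im[v-8:v+9,u-8:u+9]; d=np.clip(b[...,2]-b[...,0]-25,0,None)
    vv,uu=np.mgrid[v-8:v+9,u-8:u+9]; ce=[(d*uu).sum()/d.sum(),(d*vv).sum()/d.sum()]
    print(ce,(d>0).sum(),tool(onz(c,[ce],.053)))
    vv2,uu2=np.where(d>0); print(uu2.min()+u-8,uu2.max()+u-8,vv2.min()+v-8,vv2.max()+v-8)
```

```text
[np.float64(349.7001171417415), np.float64(118.29168293635298)] 68 [[169.4407 106.8286 -62.2369]]
345 354 114 122
[np.float64(342.0208592777086), np.float64(193.70765877957658)] 66 [[169.391  106.4007  27.3682]]
337 346 189 197
```

Request:
drive_tool(commands=[[[255, 0, 2, -0.2, 0], [255, 0, 3, -0.3, 0], [255, 1, 3, -0.3, 0], [255, 2, 2, -0.2, 0], [255, 3, 0.69, 0, 0], [255, 3, 0, 0, 0], [255, 2.5, 0, 0, 0], [255, 1.2, 0, 0, 0], [255, 0.6, 0, 0, 0], [255, 0, 0, 0, 0], [255, 0, 0, 0, 0], [255, 0, 0, 0, 0]]])

```text
time_s: 7.63
ee_pos: [0.6088, -0.3369, 0.0918]
orientation: [[0.003, 0.987, -0.159], [-0.001, -0.159, -0.987], [-1.0, 0.003, 0.001]]
force: [0.3, -0.3, -2.3]
finger_gap: 0.0618
```

Run:
```python
from h import *
s=st()
R0=np.array([[0.9874,-.158,0]]); 
p0=np.array([.5014,-.328,.2224]); a=np.radians(-9.07); ty=np.array([np.cos(a),np.sin(a),0]); tz=np.array([np.sin(a),-np.cos(a),0])
t=p0+.1069*ty-.0099*tz; t[2]=.0641; print(t, s['orientation'].T@(t-s['ee_pos'])*100)
```

```text
t 7.63 p [ 0.6088 -0.3369  0.0918] yaw_y -9.17 x [ 0.0027 -0.0015 -1.    ] F [ 0.3101 -0.2816 -2.2796] gap 0.0618
[ 0.6085 -0.3351  0.0641] [ 2.768  -0.0624 -0.1817]
```

Request:
drive_tool(commands=[[[255, 0.6, -0.06, -0.18, 0], [255, 0.6, 0, 0, 0], [255, 0.3, 0, 0, 0], [255, 0, 0, 0, 0], [255, 0, 0, 0, 0]]])

```text
time_s: 8.05
ee_pos: [0.6072, -0.3347, 0.0743]
orientation: [[-0.001, 0.987, -0.159], [0.0, -0.159, -0.987], [-1.0, -0.001, -0.0]]
force: [0.4, 0.4, -2.2]
finger_gap: 0.0619
```

Run:
```python
from h import *
delta([0.6085,-0.3351,0.0641]); cap('scene','s4.png'); cap('wrist','w4.png')
im=cv2.imread('pics/s4.png')[90:230,60:220]; im=cv2.resize(im,None,fx=4,fy=4,interpolation=cv2.INTER_CUBIC); cv2.imwrite('pics/s4c.png',im)
```

```text
t 8.05 p [ 0.6072 -0.3347  0.0743] yaw_y -9.17 x [-0.0005  0.0002 -1.    ] F [ 0.3821  0.3965 -2.2224] gap 0.0619
tool cm [1.0154 0.1384 0.0177]
```

View pics/s4c.png

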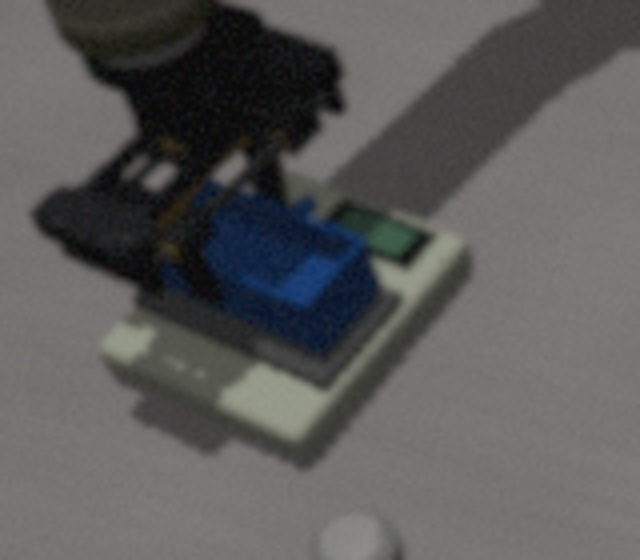

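Request:
drive_tool(commands=[[[255, 0.25, 0.12, 0, 0], [255, 0.2, 0, 0, 0], [255, 0, 0, 0, 0]]])

```text
time_s: 8.4
ee_pos: [0.6084, -0.3348, 0.0695]
orientation: [[-0.0, 0.987, -0.159], [0.0, -0.159, -0.987], [-1.0, -0.001, -0.0]]
force: [-0.7, -0.0, -2.6]
finger_gap: 0.0614
```

Request:
drive_tool(commands=[[[255, 0.25, 0, 0, 0], [255, 0.2, 0, 0, 0], [255, 0, 0, 0, 0]]])

```text
time_s: 8.65
ee_pos: [0.6082, -0.3348, 0.0649]
orientation: [[-0.001, 0.987, -0.159], [0.0, -0.159, -0.987], [-1.0, -0.001, -0.0]]
force: [-0.6, 0.2, -2.3]
finger_gap: 0.0618
```

Request:
drive_tool(commands=[[[255, 0.1, 0, 0, 0], [255, 0.1, 0, 0, 0], [255, 0, 0, 0, 0]]])

```text
time_s: 8.9
ee_pos: [0.6086, -0.3349, 0.0641]
orientation: [[0.0, 0.987, -0.159], [-0.0, -0.159, -0.987], [-1.0, 0.0, 0.0]]
force: [-2.8, 1.1, 2.0]
finger_gap: 0.0615
```

Request:
drive_tool(commands=[[[0, 0, 0, 0, 0], [0, 0, 0, 0, 0], [0, 0, 0, 0, 0], [0, 0, 0, 0, 0], [0, 0, 0, 0, 0], [0, -1, 0, 0, 0], [0, -2.5, 0, 0, 0], [0, -3.5, 0, 0, 0], [0, -3.5, 0, 0, 0], [0, -3.5, 0, 0, 0], [0, -1, 0, 0, 0], [0, 0, 0, 0, 0]]])

```text
time_s: 9.9
ee_pos: [0.6103, -0.3353, 0.2188]
orientation: [[0.006, 0.987, -0.159], [-0.003, -0.159, -0.987], [-1.0, 0.007, 0.002]]
force: [-0.1, -0.3, -0.3]
finger_gap: 0.0871
```

Run:
```python
from h import *
s=st(); c=cap('wrist','w5.png'); im=c['pixels']; hsv=cv2.cvtColor(im,cv2.COLOR_BGR2HSV)
H,S,V=[hsv[...,i].astype(int) for i in range(3)]
m=((H>100)&(H<130)&(S>130)); m[232:]=0; m=m.astype(np.uint8)
k,_=cv2.findContours(m,cv2.RETR_EXTERNAL,cv2.CHAIN_APPROX_NONE); k=max(k,key=cv2.contourArea).reshape(-1,2)
print(k.min(0),k.max(0),cv2.minAreaRect((onz(c,k,.092)[:,:2]*1000).astype(np.float32)))
P=cloud(c)[...,2]
mm=m.astype(bool); z=P[mm]; print(np.percentile(z,[1,5,25,50,75,90,95,99]))
PP=cloud(c)
for q in k[::25]: print(q,PP[q[1],q[0]])
```

```text
t 9.9 p [ 0.6103 -0.3353  0.2188] yaw_y -9.17 x [ 0.0064 -0.0032 -1.    ] F [-0.0696 -0.2795 -0.3135] gap 0.0871
[221 101] [283 231] ((610.0151977539062, -323.4715270996094), (138.5308380126953, 61.198585510253906), 80.92732238769531)
[0.0401 0.0582 0.059  0.0597 0.0608 0.0919 0.0926 0.0935]
[221 101] [ 0.5918 -0.2504  0.093 ]
[222 126] [ 0.5881 -0.2737  0.0925]
[222 151] [ 0.5833 -0.2982  0.0926]
[224 176] [ 0.5802 -0.3244  0.0922]
[225 201] [ 0.576  -0.3518  0.0924]
[226 226] [ 0.5715 -0.3808  0.0924]
[228 217] [ 0.5747 -0.3732  0.0861]
[236 227] [ 0.5786 -0.3954  0.0669]
[245 231] [ 0.5896 -0.3969  0.0785]
[270 231] [ 0.6184 -0.4013  0.0791]
[279 214] [ 0.6312 -0.3759  0.0929]
[278 195] [ 0.6331 -0.3539  0.0933]
[272 194] [ 0.6274 -0.3635  0.0592]
[267 190] [ 0.6223 -0.3574  0.0598]
[267 180] [ 0.6241 -0.3455  0.059 ]
[272 168] [ 0.632  -0.3324  0.0582]
[279 161] [ 0.6391 -0.3178  0.0924]
[281 138] [ 0.6444 -0.295   0.091 ]
[282 113] [ 0.6485 -0.271   0.0916]
[269 101] [ 0.6376 -0.2578  0.0915]
[244 101] [ 0.6137 -0.2539  0.0925]
```

View pics/w5.png

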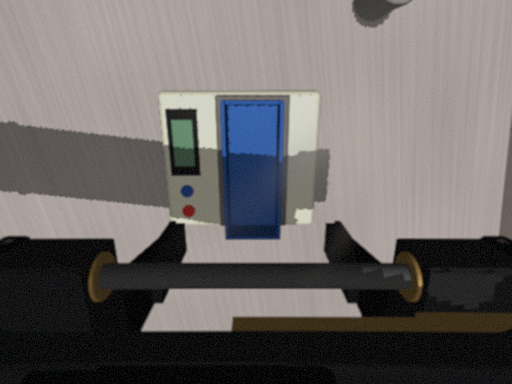

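The wrist view shows the pan sitting square on the platform, rim at columns 221–283, and the rim depth is level at 0.0925 m all round, so it is seated. Next, the tongs.

Request:
drive_tool(commands=[[[0, 0, 0, 0, -6.77], [0, 0, 0, 0, -6.77], [0, 0, 0, 0, -6.77], [0, 0, 0, 0, -6.77], [0, 0, 0, 0, -6.77], [0, 0, 0, 0, -6.77], [0, 0, 0, 0, -6.77], [0, 0, 0, 0, -6.77], [0, 0, 0, 0, -6.77], [0, 0, 0, 0, -6.77], [0, 0, 0, 0, -6.77], [0, 0, 0, 0, -6.77]]])

```text
time_s: 10.95
ee_pos: [0.608, -0.3347, 0.2119]
orientation: [[-0.002, 0.302, 0.953], [0.001, 0.953, -0.302], [-1.0, 0.0, -0.002]]
force: [-0.7, -1.1, 0.2]
finger_gap: 0.0869
```

Request:
drive_tool(commands=[[[0, 0, 0, 0, -6.77], [0, 0, 0, 0, -6.77], [0, 0, 3.36, -1.63, 0], [0, 0, 3.36, -1.63, 0], [0, 0, 3.36, -1.63, 0], [0, 0, 3.36, -1.63, 0], [0, 0, 3.36, -1.63, 0], [0, 0, 3.36, -1.63, 0], [0, 0, 3.36, -1.63, 0], [0, 0, 3.36, -1.63, 0], [0, 0, 3.36, -1.63, 0], [0, 0, 3.36, -1.63, 0]]])

```text
time_s: 11.95
ee_pos: [0.4701, 0.0139, 0.2123]
orientation: [[-0.002, 0.077, 0.997], [-0.0, 0.997, -0.077], [-1.0, -0.0, -0.002]]
force: [0.3, -0.6, 0.8]
finger_gap: 0.0868
```

Request:
drive_tool(commands=[[[0, 0, 3.36, -1.63, 0], [0, 0, 0, 0, 0], [0, 0, 0, 0, 0], [0, 0, 0, 0, 0]]])

```text
time_s: 12.28
ee_pos: [0.4578, 0.0465, 0.2129]
orientation: [[-0.001, 0.077, 0.997], [-0.001, 0.997, -0.077], [-1.0, -0.001, -0.001]]
force: [0.7, -1.1, 0.2]
finger_gap: 0.0872
```

Run:
```python
from h import *
s=st(); print(s['q']); c=cap('wrist','w6.png')
```

```text
t 12.28 p [0.4578 0.0465 0.2129] yaw_y 85.58 x [-0.0009 -0.0006 -1.    ] F [ 0.732  -1.1325  0.2397] gap 0.0872
[ 0.9025  0.0414 -1.1024  1.8436  0.0389  1.2805  1.2829]
```

View pics/w6.png

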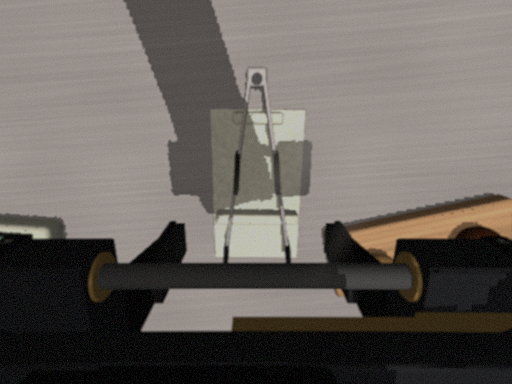

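Tongs seen: hinge (257,77), grips around (237,173) and (277,172), pads near (226,255) and (288,255).

Run:
```python
from h import *
s=env.get_state(); R=s['orientation']; p=s['ee_pos']
def tool(w): return (np.asarray(w)-p)@R*1000
c=load('wrist'); im=c['pixels']; V=im.max(2).astype(int)
m=np.zeros(V.shape,np.uint8); m[140:205,225:285]=(V<55)[140:205,225:285]
k,l,sx,ce=cv2.connectedComponentsWithStats(m)
for i in range(1,k):
    if sx[i,4]>15:
        w=onz(c,[ce[i]],.05); print(sx[i],ce[i],w[0],tool(w)[0])
P=cloud(c)
m=np.zeros(V.shape,np.uint8); m[60:95,240:272]=(V<90)[60:95,240:272]
k,l,sx,ce=cv2.connectedComponentsWithStats(m)
for i in range(1,k):
    if sx[i,4]>15: print('h',sx[i],ce[i],tool(onz(c,[ce[i]],.05))[0],P[int(ce[i][1]),int(ce[i][0])])
b=im[55:265,200:315]; b=np.clip(b.astype(float)*1.5,0,255).astype(np.uint8)
b=np.hstack([cv2.resize(b[:105],None,fx=3.4,fy=5.6,interpolation=cv2.INTER_CUBIC),cv2.resize(b[105:],None,fx=3.4,fy=5.6,interpolation=cv2.INTER_CUBIC)])
cv2.imwrite('pics/w6c.png',b);print(b.shape)
```

```text
[234 152   6  42 172] [236.314  172.5407] [0.456  0.0254 0.05  ] [162.9982 -20.7587  -0.3018]
[275 153   3  10  21] [276.1905 157.1905] [0.4414 0.0731 0.05  ] [163.012   25.5909 -18.5882]
h [253  74   8  10  68] [256.5  78.5] [ 163.0875    2.6388 -103.2857] [0.3548 0.0563 0.053 ]
h [252  87  12   8  29] [259.1379  88.7586] [163.0783   5.5025 -93.015 ] [0.3631 0.0595 0.0007]
(588, 782, 3)
```

View pics/w6c.png

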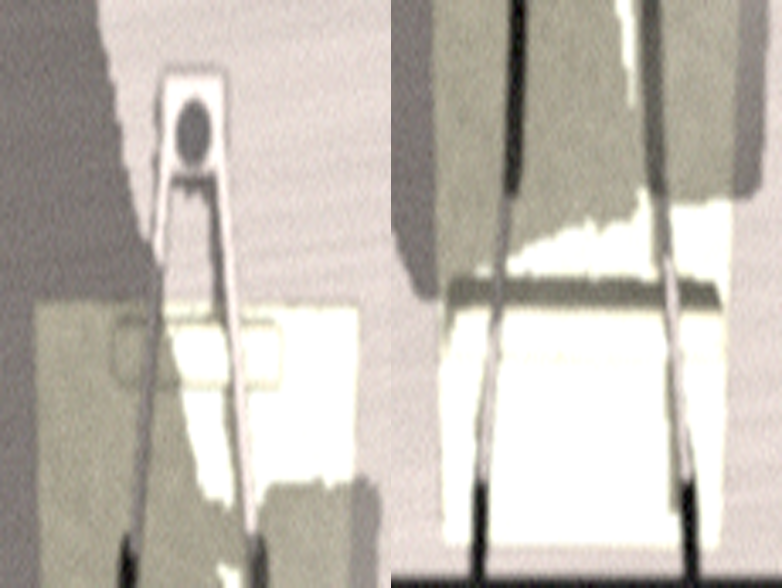

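Run:
```python
from h import *
s=env.get_state(); R=s['orientation']; p=s['ee_pos']
def tool(w): return (np.asarray(w)-p)@R*1000
c=load('wrist'); im=c['pixels']
for v in (165,172,180,240,248): print(v,im[v,228:245].max(1).tolist(),im[v,270:290].max(1).tolist(), im[v,220:230].max(1).tolist())
print(tool(onz(c,[[226.2,247],[287.6,247],[236.3,172],[277.5,172]],.054)))
delta([.459,.049,.024])
```

```text
165 [110, 115, 117, 120, 119, 108, 79, 43, 20, 22, 23, 56, 89, 110, 113, 116, 105] [178, 149, 118, 89, 69, 65, 62, 70, 69, 91, 111, 118, 120, 116, 116, 119, 121, 113, 118, 120] [116, 119, 111, 112, 117, 116, 114, 117, 110, 115]
172 [118, 115, 115, 117, 112, 99, 62, 32, 25, 20, 33, 61, 94, 110, 116, 112, 114] [156, 151, 121, 102, 77, 65, 70, 66, 71, 84, 104, 117, 124, 124, 121, 125, 117, 118, 120, 120] [114, 114, 108, 115, 110, 114, 116, 115, 118, 115]
180 [114, 117, 118, 115, 106, 81, 42, 34, 27, 32, 49, 82, 103, 115, 110, 114, 118] [113, 115, 118, 111, 96, 73, 72, 65, 69, 78, 103, 111, 117, 118, 119, 115, 116, 124, 118, 113] [107, 110, 109, 113, 111, 114, 113, 115, 114, 117]
240 [152, 152, 177, 193, 194, 195, 189, 197, 194, 192, 191, 195, 195, 192, 193, 191, 193] [191, 192, 194, 193, 194, 194, 192, 193, 194, 195, 187, 152, 119, 105, 109, 139, 144, 124, 130, 164] [189, 193, 191, 193, 171, 130, 131, 146, 152, 152]
248 [102, 160, 188, 194, 193, 193, 191, 192, 194, 192, 192, 195, 194, 192, 190, 191, 191] [193, 193, 193, 193, 197, 193, 192, 193, 195, 193, 181, 155, 118, 105, 76, 50, 12, 14, 17, 77] [194, 195, 182, 134, 80, 31, 20, 47, 102, 160]
[[158.9151 -34.9662  95.1795]
 [158.9115  42.2816  95.0681]
 [158.9997 -20.4942  -1.9565]
 [158.9974  27.2118  -2.0113]]
t 12.33 p [0.458  0.0461 0.213 ] yaw_y 85.52 x [-0.0009  0.     -1.    ] F [ 0.2279 -0.6769  0.6554] gap 0.087
tool cm [18.8996  0.2963  0.0896]
```

Request:
drive_tool(commands=[[[0, 2, 0.3, 0.1, 0], [0, 3.5, 0, 0, 0], [0, 3.5, 0, 0, 0], [0, 3.5, 0, 0, 0], [0, 3, 0, 0, 0], [0, 1.5, 0, 0, 0], [0, 1, 0, 0, 0], [0, 0.9, 0, 0, 0], [0, 0, 0, 0, 0], [0, 0, 0, 0, 0], [0, 0, 0, 0, 0]]])

```text
time_s: 13.25
ee_pos: [0.4602, 0.0501, 0.0255]
orientation: [[0.002, 0.077, 0.997], [-0.0, 0.997, -0.077], [-1.0, -0.0, 0.002]]
force: [0.9, 0.6, -0.6]
finger_gap: 0.0867
```

Run:
```python
from h import *
s=delta([.459,.049,.023]); print(env.get_state()['q']); c=cap('wrist','w7.png')
```

```text
t 13.25 p [0.4602 0.0501 0.0255] yaw_y 85.58 x [ 0.0015 -0.0002 -1.    ] F [ 0.8959  0.6325 -0.5895] gap 0.0867
tool cm [ 0.246  -0.1205 -0.107 ]
[ 0.6953  0.3691 -0.9998  2.0407  0.3888  0.9309  0.9819]
```

View pics/w7.png

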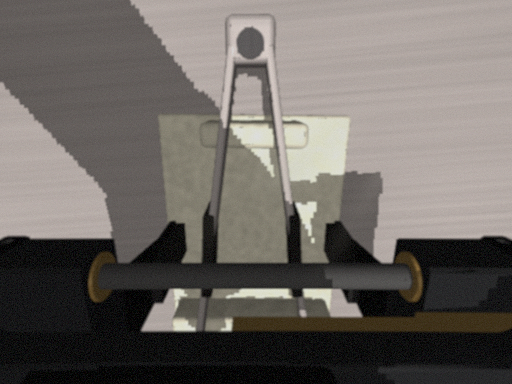

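Request:
drive_tool(commands=[[[0, 0.2, -0.13, -0.1, 0], [60, 0, 0, 0, 0], [80, 0, 0, 0, 0], [92, 0, 0, 0, 0], [92, 0, 0, 0, 0], [92, 0, 0, 0, 0]]])

```text
time_s: 13.8
ee_pos: [0.4583, 0.049, 0.0226]
orientation: [[0.0, 0.076, 0.997], [-0.0, 0.997, -0.076], [-1.0, -0.0, 0.0]]
force: [-0.8, -0.1, 0.1]
finger_gap: 0.062
```

Request:
drive_tool(commands=[[[92, 0, 0, 0, 0], [92, 0, 0, 0, 0], [92, 0, 0, 0, 0]]])

```text
time_s: 14.05
ee_pos: [0.4582, 0.049, 0.0225]
orientation: [[0.0, 0.077, 0.997], [-0.0, 0.997, -0.077], [-1.0, -0.0, 0.0]]
force: [-0.3, -0.5, 0.5]
finger_gap: 0.0562
```

Request:
drive_tool(commands=[[[108, 0, 0, 0, 0], [108, 0, 0, 0, 0], [108, 0, 0, 0, 0], [108, 0, 0, 0, 0], [108, 0, 0, 0, 0], [108, 0, 0, 0, 0]]])

```text
time_s: 14.55
ee_pos: [0.4582, 0.049, 0.0225]
orientation: [[0.0, 0.077, 0.997], [-0.0, 0.997, -0.077], [-1.0, -0.0, 0.0]]
force: [-0.3, -0.7, 0.3]
finger_gap: 0.0504
```

Run:
```python
from h import *
s=st(); c=cap('wrist','w8.png')
```

```text
t 14.55 p [0.4582 0.049  0.0225] yaw_y 85.61 x [ 0.     -0.0001 -1.    ] F [-0.2719 -0.7088  0.3418] gap 0.0504
```

View pics/w8.png

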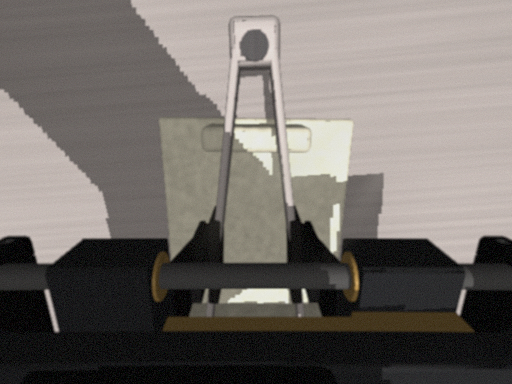

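The grips are held centred (fingers at columns 205 and 305), hinge at (255,44). Lifting gently.

Request:
drive_tool(commands=[[[108, -0.3, 0, 0, 0], [108, -0.6, 0, 0, 0], [108, -1, 0, 0, 0], [108, -1.3, 0, 0, 0], [108, -1.5, 0, 0, 0], [108, -1.5, 0, 0, 0], [108, -1.3, 0, 0, 0], [108, -1, 0, 0, 0], [108, -0.6, 0, 0, 0], [108, -0.3, 0, 0, 0], [108, 0, 0, 0, 0], [108, 0, 0, 0, 0]]])

```text
time_s: 15.6
ee_pos: [0.458, 0.0489, 0.1162]
orientation: [[-0.0, 0.077, 0.997], [-0.0, 0.997, -0.077], [-1.0, -0.0, -0.0]]
force: [0.0, 0.3, -1.5]
finger_gap: 0.0504
```

Run:
```python
from h import *
s=st(); print(s['q']); c=cap('wrist','w9.png'); d=cap('scene','s9.png')
a=c['pixels'][:,:]; b=d['pixels'][90:240,210:430]
b=cv2.resize(b,(288,196),interpolation=cv2.INTER_CUBIC)
z=np.zeros((384,800,3),np.uint8); z[:,:512]=a; z[:196,512:]=b; cv2.imwrite('pics/c9.png',z)
P=cloud(c)
for u,v in ((255,35),(255,28),(248,60),(262,60),(232,100),(280,100),(222,180),(290,180)): print(u,v,P[v,u])
```

```text
t 15.6 p [0.458  0.0489 0.1162] yaw_y 85.6 x [-0.0004 -0.0002 -1.    ] F [ 0.0046  0.3094 -1.5054] gap 0.0504
[ 0.8287  0.2011 -1.1009  1.9654  0.202   1.0931  1.1362]
255 35 [0.3507 0.0579 0.145 ]
255 28 [0.3477 0.0582 0.1431]
248 60 [0.3598 0.0542 0.144 ]
262 60 [0.3602 0.0602 0.1434]
232 100 [0.3757 0.0456 0.1438]
280 100 [0.3773 0.0671 0.1444]
222 180 [0.4126 0.0369 0.1436]
290 180 [0.415  0.0702 0.1441]
```

View pics/c9.png

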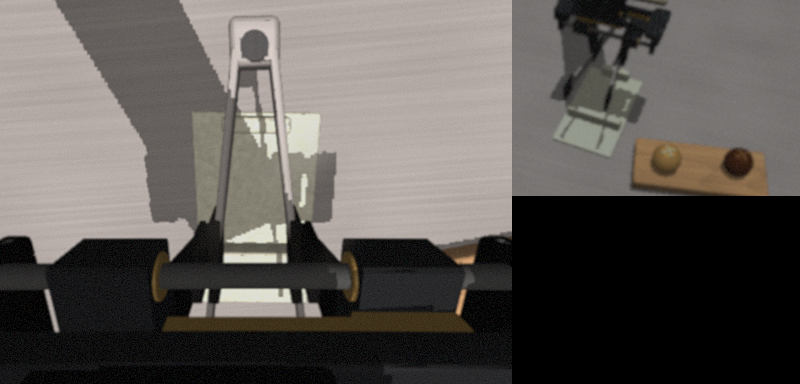

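Run:
```python
from h import *
# roll from scene (initial/9) and top initial: extents
for n,box in (('scene',(365,198,402,230)),):
    c=load(n); im=c['pixels']; hsv=cv2.cvtColor(im,cv2.COLOR_BGR2HSV); H,S,V=[hsv[...,i].astype(int) for i in range(3)]
    a,b,x,y=box; m=np.zeros(V.shape,np.uint8); m[b:y,a:x]=(V<75)[b:y,a:x]
    k,l,sx,ce=cv2.connectedComponentsWithStats(m)
    for i in range(1,k):
        if sx[i,4]>20: print(n,sx[i],ce[i],onz(c,[ce[i]],.053)[0])
    P=cloud(c); mm=m.astype(bool)&(P[...,2]>.04)&(P[...,2]<.09); print('cloud',P[mm].min(0),P[mm].max(0),P[mm].mean(0))
    # pegs / known point check: pan rim on scale in scene
c=cap('top','top9.png'); P=cloud(c); mm=np.zeros(P.shape[:2],bool); mm[185:225,122:162]=1; mm&=(P[...,2]>.04)&(P[...,2]<.09)
Q=P[mm]; print('top cloud',Q.min(0),Q.max(0),Q.mean(0),mm.sum())
im=c['pixels']; hsv=cv2.cvtColor(im,cv2.COLOR_BGR2HSV); H,S,V=[hsv[...,i].astype(int) for i in range(3)]
m=np.zeros(V.shape,np.uint8); m[160:250,335:415]=((H>100)&(H<130)&(S>130))[160:250,335:415]
k,_=cv2.findContours(m,cv2.RETR_EXTERNAL,cv2.CHAIN_APPROX_NONE); k=max(k,key=cv2.contourArea).reshape(-1,2)
print('pan seated by top',cv2.minAreaRect((onz(c,k,.092)[:,:2]*1000).astype(np.float32)))
```

```text
scene [371 204  23  22 354] [381.5198 215.2938] [0.5814 0.3184 0.053 ]
cloud [0.563  0.2962 0.0401] [0.6011 0.3414 0.0777] [0.5877 0.317  0.064 ]
top cloud [0.5464 0.2918 0.0407] [0.5982 0.3414 0.0802] [0.5717 0.3131 0.0657] 279
pan seated by top ((607.0956420898438, -330.906494140625), (149.02487182617188, 62.490779876708984), 81.20394897460938)
```

Request:
drive_tool(commands=[[[108, 0, 0, 0, -2], [108, 0, 0.5, 0, -4], [108, 0, 1, 0, -4], [108, 0, 1.5, 0, -3.2], [108, 0, 2, -0.15, 0], [108, 0, 2.5, -0.2, 0], [108, 0, 2.5, -0.2, 0], [108, 0, 2.5, -0.2, 0], [108, 0, 2.5, -0.2, 0], [108, 0, 2.5, -0.2, 0], [108, 0, 2.5, -0.2, 0], [108, 0, 2, -0.1, 0]]])

```text
time_s: 16.75
ee_pos: [0.4118, 0.2671, 0.1164]
orientation: [[-0.001, -0.155, 0.988], [0.001, 0.988, 0.155], [-1.0, 0.001, -0.0]]
force: [0.2, 0.1, -1.4]
finger_gap: 0.0504
```

Request:
drive_tool(commands=[[[108, 0, 1.4, 0, 0], [108, 0, 0.8, 0, 0], [108, 0, 0.3, 0, 0], [108, 0, 0, 0, 0], [108, 0, 0, 0, 0]]])

```text
time_s: 17.17
ee_pos: [0.4096, 0.2886, 0.1163]
orientation: [[-0.0, -0.153, 0.988], [-0.001, 0.988, 0.153], [-1.0, -0.001, -0.0]]
force: [0.4, -0.4, -1.4]
finger_gap: 0.0504
```

Run:
```python
from h import *
s=delta([0.4065,0.293,.0345]); print(s,env.get_state()['q'])
```

```text
t 17.17 p [0.4096 0.2886 0.1163] yaw_y 98.78 x [-0.0003 -0.0006 -1.    ] F [ 0.4008 -0.445  -1.3616] gap 0.0504
tool cm [ 8.1786  0.4902 -0.2306]
[ 8.1786  0.4902 -0.2306] [ 0.2985  0.362  -1.1517  1.8686  0.363   1.1466  0.7411]
```

Request:
drive_tool(commands=[[[108, 0.5, 0.2, 0, 0], [108, 1, 0.27, 0, 0], [108, 1.5, 0, 0, 0], [108, 1.5, 0, 0, 0], [108, 1.5, 0, 0, 0], [108, 1, 0, 0, 0], [108, 0.7, 0, 0, 0], [108, 0.4, 0, 0, 0], [108, 0, 0, 0, 0], [108, 0, 0, 0, 0]]])

```text
time_s: 18.0
ee_pos: [0.4088, 0.2941, 0.0357]
orientation: [[0.0, -0.153, 0.988], [0.0, 0.988, 0.153], [-1.0, 0.0, 0.0]]
force: [0.4, -0.0, -1.0]
finger_gap: 0.0502
```

Run:
```python
from h import *
s=delta([0.4065,0.293,.0345]); print(s,env.get_state()['q'])
c=cap('scene','s10.png'); t=cap('top','t10.png')
a=cv2.resize(c['pixels'][130:260,280:440],(480,390),interpolation=cv2.INTER_CUBIC)
b=cv2.resize(t['pixels'][170:270,100:180],(312,390),interpolation=cv2.INTER_CUBIC)
cv2.imwrite('pics/c10.png',np.clip(np.hstack([a,b]).astype(float)*1.4,0,255).astype(np.uint8))
```

```text
t 18.0 p [0.4088 0.2941 0.0357] yaw_y 98.82 x [ 0.0002  0.0002 -1.    ] F [ 0.3739 -0.0101 -1.011 ] gap 0.0502
tool cm [ 0.1246 -0.0712 -0.2462]
[ 0.1246 -0.0712 -0.2462] [ 0.1875  0.4825 -1.0542  1.9321  0.4949  1.0149  0.6343]
```

View pics/c10.png

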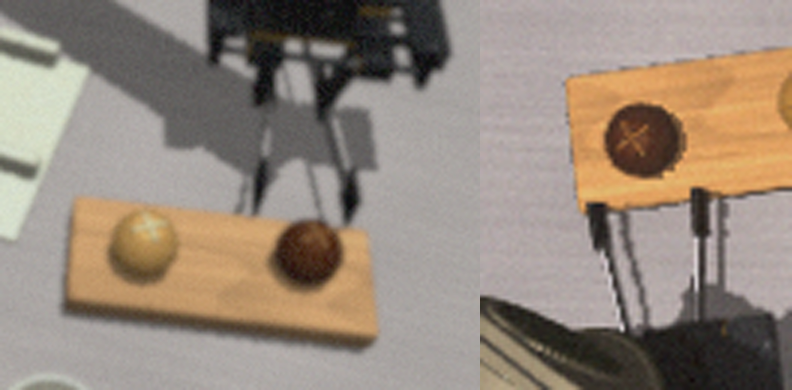

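Run:
```python
from h import *
t=load('top'); s=env.get_state(); R=s['orientation']; p=s['ee_pos']
im=t['pixels']; V=im.max(2).astype(int)
f=lambda x,y:[100+(x-480)/3.9,170+y/3.9]
m=np.zeros(V.shape,np.uint8); m[212:238,125:165]=(V<70)[212:238,125:165]
k,l,sx,ce=cv2.connectedComponentsWithStats(m)
for i in range(1,k):
    if sx[i,4]>5: print(sx[i],ce[i],((onz(t,[ce[i]],.070)-p)@R*1000)[0])
m=np.zeros(V.shape,np.uint8); m[188:222,124:160]=(V<80)[188:222,124:160]
k,l,sx,ce=cv2.connectedComponentsWithStats(m)
for i in range(1,k):
    if sx[i,4]>50: print('roll',sx[i],ce[i],((onz(t,[ce[i]],.055)-p)@R*1000)[0])
```

```text
[135 212  13   3  32] [141.125  212.8438] [-33.7662  -5.4674 143.3125]
[154 218   5  20  71] [156.1549 225.7465] [-33.8133 -42.4164 103.6864]
[161 220   2   5   6] [161.5    222.3333] [-33.81   -57.9245 110.9393]
[127 222   7  16  63] [130.3651 228.2063] [-33.7941  28.6635 105.9077]
[136 224   2   8  10] [136.7 227.1] [-33.7976  10.9462 106.7078]
roll [132 197  20  18 250] [141.6   205.524] [-18.7461  -5.2666 164.213 ]
```

Request:
drive_tool(commands=[[[108, 0.1, 0.12, 0.3, 0], [108, 0, 0, 0.6, 0], [108, 0, 0, 0.8, 0], [108, 0, 0, 0.8, 0], [108, 0, 0, 0.8, 0], [108, 0, 0, 0.8, 0], [108, 0, 0, 0.7, 0], [108, 0, 0, 0.5, 0], [108, 0, 0, 0.3, 0], [108, 0, 0, 0.2, 0], [108, 0, 0, 0, 0], [108, 0, 0, 0, 0]]])

```text
time_s: 19.1
ee_pos: [0.4656, 0.304, 0.0345]
orientation: [[-0.0, -0.153, 0.988], [-0.0, 0.988, 0.153], [-1.0, -0.0, -0.0]]
force: [0.8, 0.4, -1.3]
finger_gap: 0.0505
```

Run:
```python
from h import *
st(); 
c=cap('scene','s11.png'); t=cap('top','t11.png')
a=cv2.resize(c['pixels'][150:250,300:420],(468,390),interpolation=cv2.INTER_CUBIC)
b=cv2.resize(t['pixels'][170:270,100:180],(312,390),interpolation=cv2.INTER_CUBIC)
cv2.imwrite('pics/c11.png',np.clip(np.hstack([a,b]).astype(float)*1.4,0,255).astype(np.uint8))
```

```text
t 19.1 p [0.4656 0.304  0.0345] yaw_y 98.83 x [-0.0002 -0.0001 -1.    ] F [ 0.8109  0.4318 -1.2658] gap 0.0505
```

View pics/c11.png

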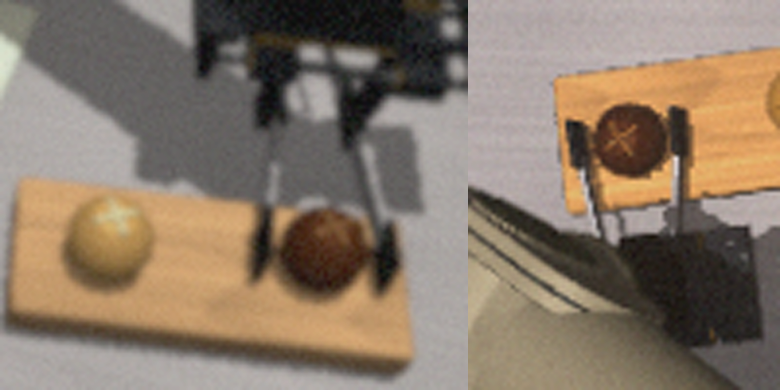

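The pads stand either side of the dark roll (crop: pads at x≈580 and 680, roll 594–666, centred). Closing.

Request:
drive_tool(commands=[[[114, 0, 0, 0, 0], [120, 0, 0, 0, 0], [125, 0, 0, 0, 0], [129, 0, 0, 0, 0], [132, 0, 0, 0, 0], [134, 0, 0, 0, 0], [136, 0, 0, 0, 0], [136, 0, 0, 0, 0], [136, 0, 0, 0, 0], [136, 0, 0, 0, 0]]])

```text
time_s: 20.03
ee_pos: [0.4659, 0.3038, 0.0345]
orientation: [[-0.0, -0.153, 0.988], [-0.0, 0.988, 0.153], [-1.0, -0.0, -0.0]]
force: [-0.5, 0.6, -1.1]
finger_gap: 0.0416
```

Request:
drive_tool(commands=[[[142, 0, 0, 0, 0], [142, 0, 0, 0, 0], [142, 0, 0, 0, 0], [142, 0, 0, 0, 0]]])

```text
time_s: 20.37
ee_pos: [0.4658, 0.3039, 0.0345]
orientation: [[-0.0, -0.153, 0.988], [-0.0, 0.988, 0.153], [-1.0, -0.0, -0.0]]
force: [0.4, -0.9, -0.6]
finger_gap: 0.0415
```

Request:
drive_tool(commands=[[[146, -0.2, 0, 0, 0], [146, -0.4, 0, 0, 0], [146, -0.6, 0, 0, 0], [146, -0.8, 0, 0, 0], [146, -1, 0, 0, 0], [146, -1, 0, 0, 0], [146, -1, 0, 0, 0], [146, -0.6, 0, 0, 0], [146, -0.3, 0, 0, 0], [146, 0, 0, 0, 0], [146, 0, 0, 0, 0]]])

```text
time_s: 21.28
ee_pos: [0.4658, 0.3037, 0.0934]
orientation: [[0.0, -0.153, 0.988], [-0.0, 0.988, 0.153], [-1.0, -0.0, 0.0]]
force: [1.5, -0.0, -1.7]
finger_gap: 0.0414
```

Run:
```python
from h import *
s=st(); print(s['q'])
c=cap('scene','s12.png'); t=cap('top','t12.png')
a=cv2.resize(c['pixels'][140:240,300:420],(468,390),interpolation=cv2.INTER_CUBIC)
b=cv2.resize(t['pixels'][170:270,100:180],(312,390),interpolation=cv2.INTER_CUBIC)
cv2.imwrite('pics/c12.png',np.clip(np.hstack([a,b]).astype(float)*1.4,0,255).astype(np.uint8))
```

```text
t 21.28 p [0.4658 0.3037 0.0934] yaw_y 98.8 x [ 0.0001 -0.0003 -1.    ] F [ 1.4708 -0.0065 -1.7001] gap 0.0414
[ 0.1838  0.507  -1.0485  1.7551  0.4769  1.1613  0.7168]
```

View pics/c12.png

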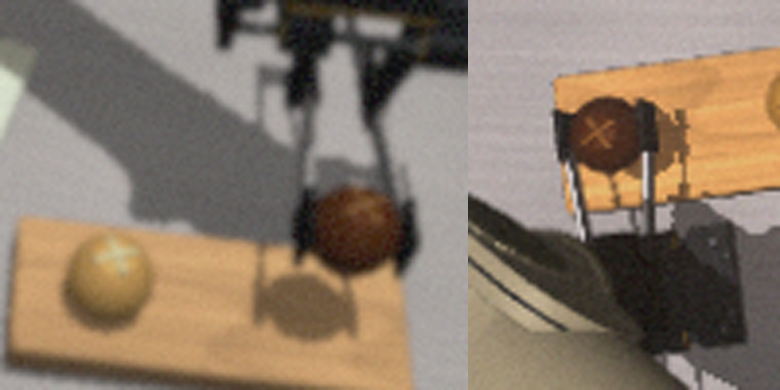

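The roll is lifted clear between the pads and the pale roll is undisturbed. Carrying it to the scale.

Request:
drive_tool(commands=[[[146, -0.5, 0, 0, 0], [146, -1, 0, 0, 0], [146, -1.5, 0, 0, 0], [146, -1.5, 0, 0, 0], [146, -1.5, 0, 0, 0], [146, -1, 0, 0, 1], [146, -0.7, 0, 0, 3], [146, -0.3, 0, 0, 4.5], [146, 0, 0, 0, 4.5], [146, 0, 0, 0, 4.5], [146, 0, 0, 0, 4.5], [146, 0, 0, 0, 4.5]]])

```text
time_s: 22.38
ee_pos: [0.4659, 0.3041, 0.1745]
orientation: [[0.001, 0.308, 0.951], [0.0, 0.951, -0.308], [-1.0, 0.001, 0.001]]
force: [0.3, 0.5, -2.1]
finger_gap: 0.0416
```

Request:
drive_tool(commands=[[[146, 0, 0, 0, 4.5], [146, 0, 0, 0, 4.5], [146, 0, 0, 0, 4.5], [146, 0, 0, 0, 4.5], [146, 0, 0, 0, 4.5], [146, 0, 0, 0, 3], [146, 0, 0, 0, 2], [146, 0, -0.3, 0.4, 0], [146, 0, -0.6, 0.8, 0], [146, 0, -1, 1.2, 0], [146, 0, -1.3, 1.6, 0], [146, 0, -1.5, 1.9, 0]]])

```text
time_s: 23.38
ee_pos: [0.4738, 0.2282, 0.1738]
orientation: [[0.0, 0.708, 0.706], [0.0, 0.706, -0.708], [-1.0, 0.0, -0.0]]
force: [-0.1, 0.7, -1.7]
finger_gap: 0.0415
```

Run:
```python
from h import *
delta([.531,-.251,.17]);print(env.get_state()['q'])
```

```text
t 23.38 p [0.4738 0.2282 0.1738] yaw_y 44.94 x [ 0.0001  0.0004 -1.    ] F [-0.086   0.7237 -1.727 ] gap 0.0415
tool cm [  0.3653 -29.807   37.9569]
[ 0.2806  0.2673 -0.9296  1.7495  0.2256  1.2374  0.0779]
```

Request:
drive_tool(commands=[[[146, 0, -1.6, 2.04, 0], [146, 0, -1.6, 2.04, 0], [146, 0, -1.6, 2.04, 0], [146, 0, -1.6, 2.04, 0], [146, 0, -1.6, 2.04, 0], [146, 0, -1.6, 2.04, 0], [146, 0, -1.6, 2.04, 0], [146, 0, -1.6, 2.04, 0], [146, 0, -1.6, 2.04, 0], [146, 0, -1.6, 2.04, 0], [146, 0, -1.6, 2.04, 0], [146, 0, -1.6, 2.04, 0]]])

```text
time_s: 24.38
ee_pos: [0.51, -0.0822, 0.174]
orientation: [[0.0, 0.709, 0.705], [-0.001, 0.705, -0.709], [-1.0, -0.0, 0.001]]
force: [1.3, 0.1, -2.5]
finger_gap: 0.0414
```

Request:
drive_tool(commands=[[[146, 0, -1.6, 2.04, 0], [146, 0, -1.6, 2.04, 0], [146, 0, -1.6, 2.04, 0], [146, 0, -1.4, 1.8, 0], [146, 0, -1.2, 1.5, 0], [146, 0, -1, 1.3, 0], [146, 0, -0.8, 1, 0], [146, 0, -0.6, 0.7, 0], [146, 0, -0.4, 0.4, 0], [146, 0, -0.2, 0.2, 0], [146, 0, 0, 0, 0], [146, 0, 0, 0, 0]]])

```text
time_s: 25.38
ee_pos: [0.5285, -0.2448, 0.1736]
orientation: [[0.0, 0.709, 0.706], [0.0, 0.706, -0.709], [-1.0, 0.0, -0.0]]
force: [-0.2, 0.3, -1.7]
finger_gap: 0.0417
```

Run:
```python
from h import *
delta([.531,-.251,.1465]);print(env.get_state()['q'])
c=cap('scene','s13.png'); t=cap('top','t13.png'); cap('wrist','w13.png')
a=cv2.resize(c['pixels'][60:220,60:220],(390,390),interpolation=cv2.INTER_CUBIC)
b=cv2.resize(t['pixels'][150:250,320:420],(390,390),interpolation=cv2.INTER_CUBIC)
cv2.imwrite('pics/c13.png',np.clip(np.hstack([a,b]).astype(float)*1.4,0,255).astype(np.uint8))
```

```text
t 25.38 p [ 0.5285 -0.2448  0.1736] yaw_y 44.88 x [ 0.      0.0003 -1.    ] F [-0.2297  0.3241 -1.6694] gap 0.0417
tool cm [ 2.7118 -0.2602  0.6165]
[ 0.8748  0.3369 -0.6329  1.6162  0.2068  1.2565  0.9877]
```

View pics/c13.png

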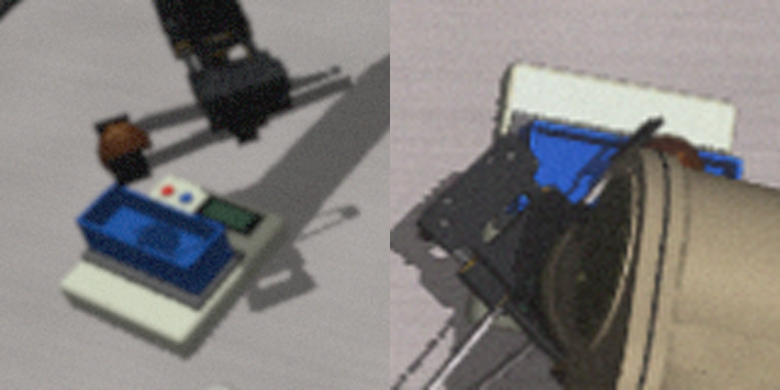

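Request:
drive_tool(commands=[[[146, 0.3, -0.1, 0.2, 0], [146, 0.6, -0.1, 0.2, 0], [146, 0.8, -0.06, 0.2, 0], [146, 0.6, 0, 0, 0], [146, 0.3, 0, 0, 0], [146, 0.1, 0, 0, 0], [146, 0, 0, 0, 0], [146, 0, 0, 0, 0], [146, 0, 0, 0, 0], [146, 0, 0, 0, 0]]])

```text
time_s: 26.37
ee_pos: [0.5309, -0.2518, 0.1469]
orientation: [[0.001, 0.709, 0.705], [-0.0, 0.705, -0.709], [-1.0, 0.0, 0.001]]
force: [0.2, -0.7, -0.7]
finger_gap: 0.0413
```

Run:
```python
from h import *
s=delta([.531,-.251,.1465]); s=env.get_state(); R=s['orientation']; p=s['ee_pos']
c=cap('scene','s14.png'); t=cap('top','t14.png')
im=c['pixels']; hsv=cv2.cvtColor(im,cv2.COLOR_BGR2HSV); H,S,V=[hsv[...,i].astype(int) for i in range(3)]
def biggest(f,box):
    a,b,x,y=box; m=np.zeros(V.shape,np.uint8); m[b:y,a:x]=f[b:y,a:x]
    k,l,sx,ce=cv2.connectedComponentsWithStats(m); i=1+np.argmax(sx[1:,4]); return l==i,sx[i],ce[i]
m,sx,ce=biggest((H<14)&(S>70),(80,90,140,150)); print('roll',sx,ce)
print('expected bite',p+R[:,2]*.11)
for z in (.165,): print('roll world',onz(c,[ce],p[2]+.0185))
P=cloud(c); Q=P[m]; print('roll cloud',Q.min(0),Q.max(0),Q.mean(0))
m,sx,ce=biggest((H>100)&(H<130)&(S>100),(80,110,180,190)); print('pan',sx)
k,_=cv2.findContours(m.astype(np.uint8),cv2.RETR_EXTERNAL,cv2.CHAIN_APPROX_NONE); k=max(k,key=cv2.contourArea).reshape(-1,2)
Q=P[m]; Q=Q[(Q[:,2]>.088)&(Q[:,2]<.097)]; print('rim pts',len(Q),cv2.minAreaRect((Q[:,:2]*1000).astype(np.float32)),Q[:,2].mean())
a=cv2.resize(im[60:220,60:220],(560,560),interpolation=cv2.INTER_CUBIC)
cv2.imwrite('pics/c14.png',np.clip(a.astype(float)*1.5,0,255).astype(np.uint8))
```

```text
t 26.37 p [ 0.5309 -0.2518  0.1469] yaw_y 44.81 x [ 0.0006 -0.0004 -1.    ] F [ 0.2148 -0.7389 -0.6696] gap 0.0413
tool cm [ 0.0427  0.0619 -0.0544]
roll [101 118  20  17 179] [110.1508 126.0056]
expected bite [ 0.6085 -0.3299  0.147 ]
roll world [[ 0.5997 -0.3379  0.1654]]
roll cloud [ 0.5846 -0.3585  0.1708] [1.0889 0.175  0.7319] [ 0.6159 -0.3208  0.1844]
pan [  92  138   63   42 1558]
rim pts 227 ((609.8604125976562, -328.2313232421875), (151.29791259765625, 64.19844818115234), 80.77323913574219) 0.0912415455111139
```

View pics/c14.png

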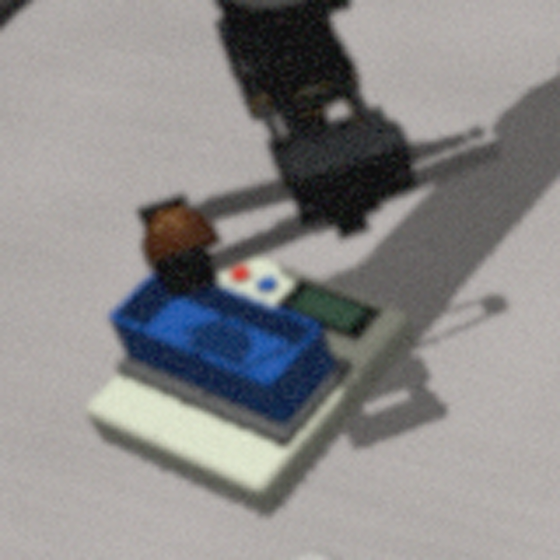

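Run:
```python
from h import *
from scipy.optimize import least_squares
s=env.get_state(); R=s['orientation']; p=s['ee_pos']
for n,box in (('scene',(95,112,126,136)),):
    c=load(n); im=c['pixels']; hsv=cv2.cvtColor(im,cv2.COLOR_BGR2HSV); H,S,V=[hsv[...,i].astype(int) for i in range(3)]
    P=cloud(c); a,b,x,y=box; m=np.zeros(V.shape,bool); m[b:y,a:x]=((H<14)&(S>70))[b:y,a:x]
    Q=P[m]; Q=Q[(Q[:,2]>.12)&(Q[:,2]<.21)&(np.abs(Q[:,0]-.61)<.05)]
    print(len(Q),Q.min(0),Q.max(0))
    f=lambda q:np.r_[np.linalg.norm(Q-q,axis=1)-.026]
    r=least_squares(f,[.6085,-.33,.165],loss='soft_l1',f_scale=.002); q=r.x; print('roll centre',q,np.std(f(q)),'tool',(q-p)@R*1000)
    print('off pan',(q[:2]-[.6097,-.3282])*1000)
    # grip level check: tongs arms height
w=cap('wrist','w14.png'); P=cloud(w); Z=P[...,2]
cv2.imwrite('pics/w14.png',w['pixels'])
for u,v in ((255,28),(255,60),(232,100),(280,100),(225,180),(288,180)): print(u,v,P[v,u])
```

```text
179 [ 0.5846 -0.3585  0.1708] [ 0.6408 -0.3025  0.1909]
roll centre [ 0.6075 -0.3308  0.1631] 0.0026499756257134777 tool [-16.1714  -1.2515 110.0361]
off pan [-2.1729 -2.5853]
255 28 [ 0.4536 -0.173   0.1775]
255 60 [ 0.4617 -0.1812  0.1739]
232 100 [ 0.4661 -0.2001  0.1759]
280 100 [ 0.4813 -0.1851  0.1755]
225 180 [ 0.4892 -0.2296  0.1752]
288 180 [ 0.5608 -0.2282 -0.001 ]
```

View pics/w14.png

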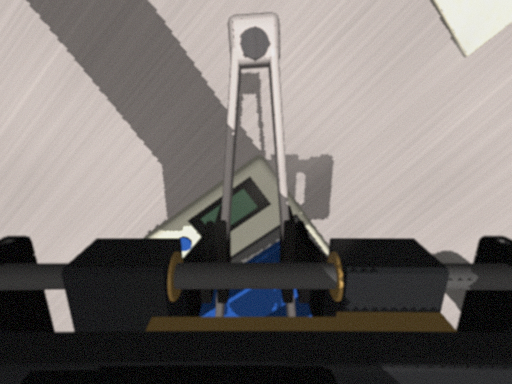

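Request:
drive_tool(commands=[[[146, 0, 0.1, 0, 0], [146, 0, 0.15, 0, 0], [146, 0, 0.05, 0, 0], [146, 0, 0, 0, 0], [146, 0, 0, 0, 0], [146, 0, 0, 0, 0], [146, 0, 0, 0, 0], [146, 0, 0, 0, 0], [146, 0, 0, 0, 0], [146, 0, 0, 0, 0], [146, 0, 0, 0, 0], [146, 0, 0, 0, 0]]])

```text
time_s: 27.52
ee_pos: [0.5329, -0.2497, 0.1466]
orientation: [[0.0, 0.709, 0.705], [-0.0, 0.705, -0.709], [-1.0, 0.0, 0.0]]
force: [0.1, -1.0, -2.3]
finger_gap: 0.0412
```

Run:
```python
from h import *
s=st(); print(np.abs(s['joint_velocities']).max(), s['ee_pos']+s['orientation'][:,2]*.11)
c=cap('scene','s15.png'); t=cap('top','t15.png')
z=np.zeros((384,800,3),np.uint8); z[:,:512]=c['pixels']; z[:216,512:]=cv2.resize(t['pixels'],(288,216)); cv2.imwrite('pics/c15.png',np.clip(z.astype(float)*1.3,0,255).astype(np.uint8))
```

```text
t 27.52 p [ 0.5329 -0.2497  0.1466] yaw_y 44.81 x [ 0.0001 -0.0001 -1.    ] F [ 0.1084 -0.9826 -2.2546] gap 0.0412
0.0015473645585720149 [ 0.6104 -0.3277  0.1466]
```

View pics/c15.png

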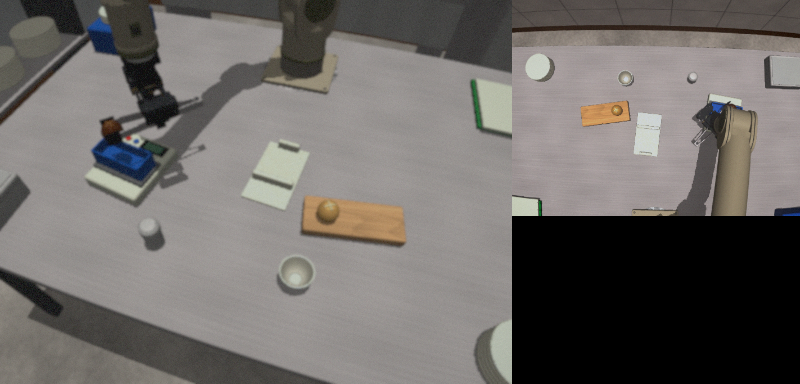

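The roll is held over the pan at about (110,128). The pale roll (328,210), ramekin (297,273) and shaker (149,231) are where they started, and the arm is still.

```bash
python3 -c "
from station import env
print(env.hand_in())"
```

```text
the job is handed in; nothing more can be done
None
```

I handed the job in at about 27.6 s, with the dark roll held still in the tongs above the middle of the pan. The hand-in reports no verdict.

- **Pan:** It is seated on both pegs and released. It met the platform at the expected height, and afterwards the rim read level at about 0.0925 m all round (nominal 0.092 m).
- **Tongs and roll:** I gripped the tongs at the grips, slid them in from the front of the board and closed them on the dark roll (grip opening 41.5 mm). My fingers never touched the bread.
- **Position over the pan:** A depth fit put the roll about 3 mm off the pan's centre. I corrected this by 3 mm and rechecked only through the arm pose, which puts the tongs' bite within 1 mm of the pan's centre. The gap between roll and rim is an estimate of about 5 cm (49–53 mm), worked out from the grasp height and the depth fit.
- **Other objects:** The pale roll, ramekin and shaker look unmoved in the last pictures.
- **Disagreement:** The top camera read about 2–3 mm off from the wrist camera and the arm. I corrected for this by measuring things relative to each other.

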